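# Peel a glue dish off a stuck stack and hold it under the pump spout

## Task

Get a dish ready for glue. First turn the spout of the pump on the glue jar until it points straight out over the middle of the drip tray, in line with the raised rib on the jar. Then take the top dish off the stack of nested, glue-gummed dishes that cling together: pinch its rim alone, lift one corner some 20 mm first so that it peels away while the opposite corner still sits on the dish below, and leave the other dishes stacked where they are. Finish still holding the dish in the gripper, upright and level just under the spout's outlet, with the outlet over the inside of the dish and the dish touching nothing else.

Things in the scene. Friction and masses are not known exactly. Their poses are not given: they have to be found in the camera images.
- dish_center (a point): centre of the top dish of the stack, half-way up; z up, x along its long side. Mid-grey plastic, 160 (x) x 110 (y) x 35 mm high, about 220 g. Rim: a solid bar 10 mm wide, 16 mm high all round with upright sides; its top is 17.5 mm above this point, its underside 1.5 mm above it, outer faces at x = +-80, y = +-55 mm. Floor's upper side 14.5 mm below this point; inside 140 x 90 mm at the rim
- dish: the same top dish, origin at the centre of its underside (17.5 mm under dish_center), same axes. Below the rim its body tapers inwards into the dish below; its rim rests on that dish's rim with no gap. Four springy, gummed ribs under the rim, near the corners, cling to the inside of the rim below with about 2 N each until that corner has risen some 11 mm
- corner0 (a point): top dish: middle of the rim at its corner -x -y, 9.5 mm above dish_center, 5 mm in from both outer faces
- corner1 (a point): the same at corner +x -y
- corner2 (a point): the same at corner +x +y (opposite corner0)
- corner3 (a point): the same at corner -x +y (opposite corner1)
- next_dish: the second dish, identical, on which the top dish rests 16 mm higher and which stays; origin at the centre of its underside, axes as the top dish's. It clings in the same way to the dishes below it
- stack: the four lower dishes as one loose piece, 0.88 kg, 83 mm high, standing on the bench; origin at the centre of its underside, axes as the top dish's. Whole stack with next and top dish: 115 mm high
- pump_jar: cream glue jar, radius 38 mm, shoulder 172 mm high, fixed on an aluminium plate 5 mm thick, 104 mm wide, from 178 mm in front to 52 mm behind the jar's axis; origin on the axis at bench height. Its -x side is the front: there are the upright rib on the jar and, on the plate, the drip tray (84 x 88 mm, 17 mm high, 84 to 168 mm from the axis)
- drip_center (a point): mark point over the drip tray on the jar's front line, 100 mm in front of the axis, 12 mm above the bench; the outlet stands straight above it when the spout is right
- spout (a joint): turn of the spout about the jar's upright axis, rad, counter-clockwise seen from above; 0 when it points along the jar's front (-x of pump_jar) over the drip tray; it stays where it is left (friction 0.05 N m)
- spout_grip (a point): on the jar's axis, half-way up the spout: a black bar 16 mm wide and 16 mm high with flat upright sides, from 22 mm behind the axis to 108 mm in front (the point's -x points along it). This point is 220 mm above the bench, the bar's underside 212 mm, the white collar below it 190 mm. Here it can be pinched across its width and turned
- spout_outlet (a point): the outlet, lower end of a nozzle of 11 mm diameter under the front of the spout, 100 mm from the axis, 200 mm above the bench
- tape_roll: bystander: roll of brown tape standing flat, radius 47 mm, 48 mm high; origin at its underside
- glue_bottle: bystander: squeeze bottle with pointed nozzle, radius 26 mm, 172 mm high; origin at its underside
- ferrule_bundle: bystander: round bundle of black tubes, radius 53 mm, 85 mm high; origin at its underside
- powder_brush: bystander: short make-up brush lying, 125 mm long, 36 mm thick at the hair; origin at bench height near its middle
Mind the look-alikes: they are no part of the job. What is shaped like the dish but purple or red is not meant.

How it is judged:
By the outcome, as a careful person would: the job done as asked, in the order asked, and still so for the second after the job is handed in, while the arm keeps its last pose, push and grip.
It also fails if it takes over 58 s, if anything falls off the work surface, if the arm or the gripper's body presses on something with over 40 N, if the wrist force passes 120 N, or if a joint passes its speed limit or range.

## Robot

A 6-joint arm with a two-finger parallel gripper is mounted at the origin on the work surface. World frame = base frame: x ahead of the robot, y to its left, z up, the work surface at z = 0. Lengths are in m, angles in rad, forces in N, time in s.
With the tool pointing down it reaches from about 0.25 to 0.725 m from the base axis. Payload 4 kg.
Tool frame: the origin (TCP) lies midway between the tips of the shut fingers; the grasp point (between the pads) lies 19 mm behind it (bot.grip_point_offset is the distance from the TCP to the grasp point, in m); z points along the fingers, y is the line along which they close (so a half turn about z gives the same grasp; the last joint's range is limited). The gripper opens to 85 mm and grips with 20 to 120 N. Pads are 22 mm wide; open, the fingers measure 114 mm over their backs; the gripper's body (76 mm by 85 mm) begins 54 mm behind the grasp point. The pads swing forward as they close: fully open they stand 13 mm farther back than shut.
Start: joints at [1.143, 0.241, 0.005, 1.335, 0, 1.571], TCP at [0.207, 0.455, 0.231] pointing down, gripper open.
Joint ranges: [-2.72, 2.72], [-1.05, 1.87], [-1.09, 1.28], [-1.99, 2.15], [-1.42, 1.44], [-3.14, 3.14]. Speed limits (rad/s): [2.79, 2.79, 3.14, 3.14, 3.14, 3.14].

## Interface

Orientations are given as a unit quaternion [x, y, z, w].
In Python, from workcell import bot gives the robot as it stands.
- The arm moves only by the tool step_arm, never from a script. Its argument "targets" is text: rows parted by semicolons, each of 7 numbers parted by spaces: the opening, from -1 (shut) to 1 (fully open), so that 0 is half open, then the shift along the world's x, y, z normalised to -1 to 1, where 1 is 0.5 m, then the turn, a rotation vector about the world's x, y, z normalised to -1 to 1, where 1 is pi/4 rad. In form: gripper x y z wx wy wz; .... A call has 1 to 10 rows; each row is the pose to reach, as a shift and turn from the pose commanded when the call began; what a row does not reach only later rows make up. A row lasts 1/12 s, in which the tool goes at most 41.7 mm and 7.16 degrees, less where a joint would pass 70% of its speed; a pose out of reach is approached as far as the arm can. A call with a number of a shift or a turn outside -1 to 1 is refused whole. A call with a gripper value outside its range is refused whole. The fingers move at their own pace and stop on an object; the grip force is fixed at half the most. Time passes only in rows, so rows that repeat a pose let the fingers close. It gives the time, the measured TCP pose, the force, the opening and the grip force at its end, in the units of the state.
- bot.get_obs(): the state, without advancing time (a new reading comes with each control period).
- bot.camera(name): name is "scene" or "top" or "wrist"; returns the picture (480x640x3 uint8, red, green, blue); there is no depth.
- bot.camera_info(name): a dict with "vertical_fov" (degrees; the focal length in pixels is half the picture's height over the tangent of half this angle, whatever the lens; pixels are square), "cx", "cy" (the principal point, pixels), "pose" (4x4, takes a point from camera to world coordinates). Camera axes: x right, y up, looking along -z (the intrinsics and any distortion apply to the point x, -y, -z); pixel columns grow to the right and rows downward; lengths in m; the calibration is good to about 2 mm. A picture is of the moment at which its call begins: read the wrist's pose just before it. camera_info takes no time and is no camera call; for the wrist camera it gives the pose at the moment of the call.
- bot.job_done(): hands the job in; it is judged then, once.
The state is a dict: "clock": time; "joint_pos": joint angles; "joint_vel": joint speeds; "tau": joint torques, N m; "eef_pos": TCP position; "tool_rot": TCP orientation; "ft_force": force on the tool from outside, world axes, zero at the start; "ft_torque": the same for the moment, N m; "grip_width": finger opening in m; "grasp_force": force on a finger pad.
Only numpy, scipy, OpenCV 4.12 (cv2) and the standard library are available. Lean on these libraries where they do the work, as an engineer would, in place of code of your own. Each camera call takes 0.05 s, during which the arm holds its last target. There are 200 camera calls.

## Working session

There is one attempt and no reset: what is moved stays moved. The work goes in short steps, Python scripts to look and compute and a tool call to move; the robot and the scene stay as the last step left them, time stands still between calls to the robot, and variables do not carry over. Pictures are saved under pics/ and viewed, at most 10 in all, crops included, and the job is handed in when it is done.

Besides the shell and the picture viewer there is one more tool, called after "Request:" as a command line: name --argument value ..., lists and objects as JSON in quotes. step_arm: Moves the arm, as the interface text tells. Scaled input: -1 to 1 covers 0.5 m each way for a shift and pi/4 rad each way for a turn. Its arguments: {"type":"object","properties":{"targets":{"type":"string"}},"required":["targets"]}

```bash
ls; mkdir -p pics; python3 - <<'E'
from workcell import bot
import cv2,numpy as np
for n in("scene","top"):
    i=bot.camera_info(n);print(n,i["vertical_fov"],i["cx"],i["cy"],{k:v for k,v in i.items() if k not in("pose","vertical_fov","cx","cy")});print(np.round(i["pose"],4).tolist())
    cv2.imwrite(f"pics/{n}0.png",bot.camera(n)[:,:,::-1])
print(bot.get_obs())
E
```

```text
pics
scene 54.83686583647711 318.3973037330472 246.8033572336543 {}
[[-0.6283, -0.4514, 0.6336, 1.2196], [0.7777, -0.3433, 0.5266, 0.5455], [-0.0202, 0.8236, 0.5667, 0.729], [0.0, 0.0, 0.0, 1.0]]
top 54.578733883867166 325.03904653034147 248.75220255972172 {}
[[0.0267, 0.9964, -0.0806, 0.4607], [-0.9996, 0.0259, -0.0101, 0.0041], [-0.008, 0.0809, 0.9967, 1.2527], [0.0, 0.0, 0.0, 1.0]]
{'clock': 0.1, 'joint_pos': array([ 1.14300191e+00,  2.41324263e-01,  3.85701572e-03,  1.33517622e+00,
       -1.72034926e-06,  1.57080033e+00]), 'joint_vel': array([ 5.85763203e-04, -9.89365084e-04,  4.32675640e-03, -5.73814825e-04,
        4.57146653e-05,  1.65814017e-04]), 'tau': array([ 2.48617534e-04, -3.73137653e+01,  2.53010720e+01,  1.08062613e-02,
        2.14445959e-05, -1.20133765e-05]), 'eef_pos': array([0.20720192, 0.45443454, 0.2305079 ]), 'tool_rot': array([ 2.12271761e-01,  9.77210237e-01, -9.02705708e-04, -1.95203708e-04]), 'ft_force': array([-0.76998801, -0.98869602, -0.87882302]), 'ft_torque': array([-0.02631642, -0.01300042, -0.01176176]), 'grasp_force': 0.0, 'grip_width': 0.08544186287798859}
```

View pics/scene0.png

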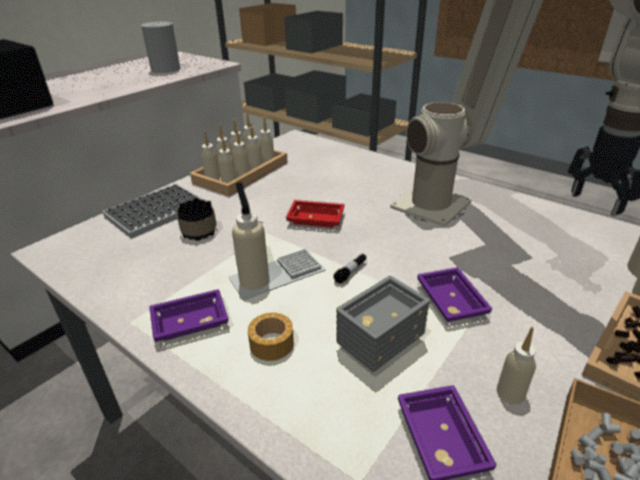

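View pics/top0.png

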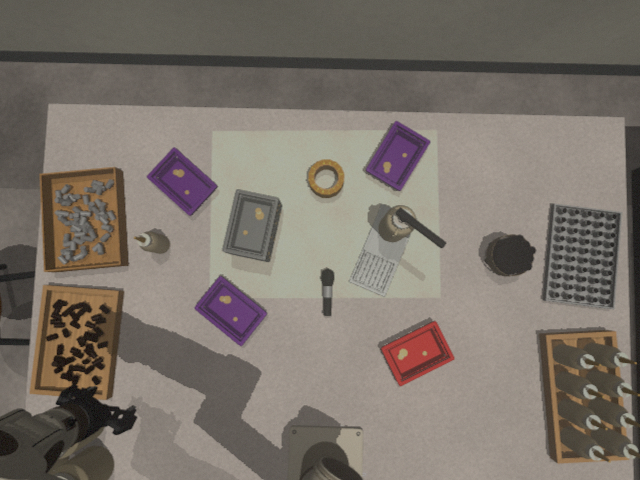

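The scene view shows the grey stack at about (382,322), the jar at (250,250), and purple and red look-alike dishes. In the top view the grey stack is at (252,225), the jar at (397,222) with its spout tip at (444,243), and the drip tray at (375,270).

Candidates for the dish in the top view are purple (182,181), (397,156) and (231,310), red (417,352), and grey (252,225). Grey matches the description. For the jar, the only other candidate is the glue bottle at (152,241), plus the bottle crate at the right.

```bash
cat > h.py <<'E'
import numpy as np,cv2
from workcell import bot
def ray(n,uv,info=None):
    i=info or bot.camera_info(n);f=240/np.tan(np.radians(i["vertical_fov"])/2);T=np.array(i["pose"])
    d=np.array([(uv[0]-i["cx"])/f,-(uv[1]-i["cy"])/f,-1.]);return T[:3,3],T[:3,:3]@d
def onz(n,uv,z,info=None):
    o,d=ray(n,uv,info);return o+d*(z-o[2])/d[2]
def pix(n,p,info=None):
    i=info or bot.camera_info(n);f=240/np.tan(np.radians(i["vertical_fov"])/2);T=np.array(i["pose"])
    q=T[:3,:3].T@(np.array(p)-T[:3,3]);return np.array([i["cx"]-f*q[0]/q[2],i["cy"]+f*q[1]/q[2]])
E
python3 - <<'E'
from h import *
t=cv2.imread("pics/top0.png")
a=cv2.resize(t[180:270,215:290],None,fx=5.3,fy=5.3,interpolation=cv2.INTER_CUBIC)
b=cv2.resize(t[195:300,345:455],None,fx=3.6,fy=3.6,interpolation=cv2.INTER_CUBIC)
c=np.zeros((480,800,3),np.uint8);c[:a.shape[0],:a.shape[1]]=a;c[:b.shape[0],400:400+b.shape[1]]=b[:,:400]
cv2.imwrite("pics/crop1.png",c)
E
```

```text
(no output)
```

View pics/crop1.png

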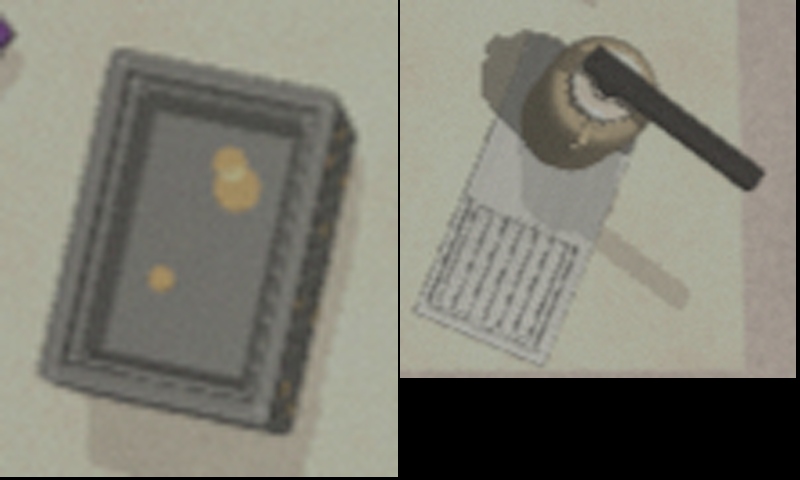

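```bash
python3 - <<'E'
from h import *
P=np.array([onz("top",(215+x/5.3,180+y/5.3),.115)[:2] for x,y in[(113,50),(338,97),(270,427),(40,378)]])
print("dish",P.round(4).tolist(),P.mean(0).round(4));e=np.roll(P,-1,0)-P;print(np.linalg.norm(e,axis=1).round(4),np.degrees(np.arctan2(e[:,1],e[:,0])).round(1))
q=lambda x,y,z:onz("top",(345+(x-400)/3.6,195+y/3.6),z)[:2]
b,f=q(596,60,.228),q(754,181,.228);d=f-b;L=np.linalg.norm(d);u=d/L
print("spout",b,f,L,"axis",b+u*.022,"dir",np.degrees(np.arctan2(u[1],u[0])))
a=[q(416,310,.005),q(546,363,.005),q(468,198,.017),q(580,243,.017)]
for k in a:print(k.round(4))
m=(a[0]+a[1])/2;n=b+u*.022-m;print("plate w",np.linalg.norm(a[0]-a[1]),"front->axis",np.linalg.norm(n),np.degrees(np.arctan2(-n[1],-n[0])), "edge normal",np.degrees(np.arctan2(*(a[1]-a[0])[::-1]))-90)
# scene check
t=cv2.imread("pics/scene0.png")
for p in P: print(pix("scene",[*p,.115]).round(1))
print("axis top",pix("scene",[*(b+u*.022),.228]),pix("scene",[*f,.228]))
s=t[160:380,200:440];cv2.imwrite("pics/crop2.png",cv2.resize(s,None,fx=2.7,fy=2.7,interpolation=cv2.INTER_CUBIC))
E
```

```text
dish [[0.6947, 0.2398], [0.6751, 0.1335], [0.5199, 0.1596], [0.5399, 0.2671]] [0.6074 0.2   ]
[0.108  0.1574 0.1094 0.1573] [-100.5  170.5   79.5  -10. ]
spout [ 0.63054507 -0.14859443] [ 0.55810341 -0.24632562] 0.12165188290079645 axis [ 0.61744444 -0.16626852] dir -126.54709257249701
[ 0.4766 -0.0509]
[ 0.44  -0.148]
[ 0.56   -0.0869]
[ 0.5289 -0.1701]
plate w 0.10375406151295169 front->axis 0.1726555559621681 157.22078507382545 edge normal -200.65123927986346
[375.8 336.9]
[335.7 307.1]
[389.1 273.5]
[429.9 298.5]
axis top [244.99166113 200.79095196] [239.90400474 181.65058738]
```

View pics/crop2.png

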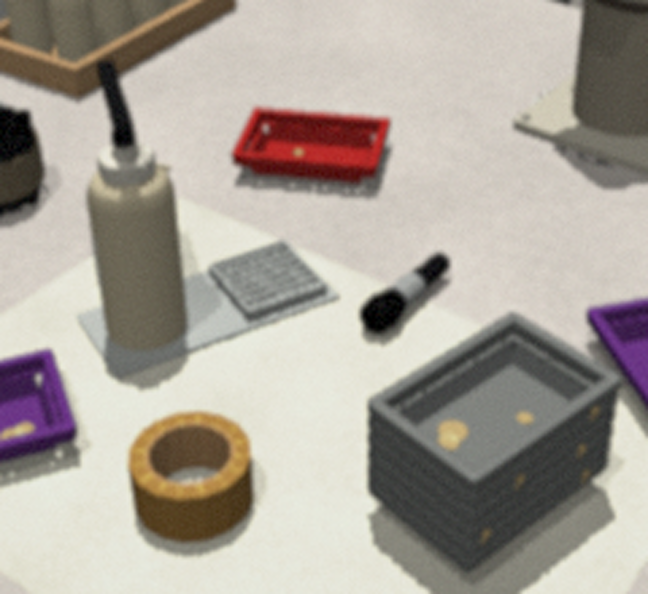

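The crop shows the grey stack's top corners at predicted pixels to within 2–3 px. The jar and tray are clear, and the spout is turned about 75° off the front. Moving over the jar.

Request:
step_arm --targets "1 0.4 -0.6 0.2 0 0 0.87;1 0.4 -0.6 0.2 0 0 0.87;1 0.4 -0.6 0.2 0 0 0.87;1 0.4 -0.6 0.2 0 0 0.87;1 0.4 -0.6 0.2 0 0 0.87;1 0.4 -0.6 0.2 0 0 0.87;1 0.4 -0.6 0.2 0 0 0.87;1 0.4 -0.6 0.2 0 0 0.87;1 0.4 -0.6 0.2 0 0 0.87;1 0.4 -0.6 0.2 0 0 0.87"

```text
clock: 0.93
eef_pos: [0.4087, 0.1522, 0.3321]
tool_rot: [-0.126, 0.992, -0.0, 0.0]
ft_force: [0.3, 0.6, -0.7]
grip_width: 0.0855
grasp_force: 0.0
```

Request:
step_arm --targets "1 0.42 -0.62 0.02 0 0 0.87;1 0.42 -0.62 0.02 0 0 0.87;1 0.42 -0.62 0.02 0 0 0.87;1 0.42 -0.62 0.02 0 0 0.87;1 0.42 -0.62 0.02 0 0 0.87;1 0.42 -0.62 0.02 0 0 0.87;1 0.42 -0.62 0.02 0 0 0.87;1 0.42 -0.62 0.02 0 0 0.87;1 0.42 -0.62 0.02 0 0 0.87;1 0.42 -0.62 0.02 0 0 0.87"

```text
clock: 1.77
eef_pos: [0.6185, -0.1589, 0.3394]
tool_rot: [-0.451, 0.893, 0.0, -0.001]
ft_force: [-0.0, 0.2, -0.6]
grip_width: 0.0853
grasp_force: 0.0
```

```bash
python3 - <<'E'
from h import *
i=bot.camera_info("wrist");im=bot.camera("wrist")[:,:,::-1].copy()
o=bot.get_obs();print(o["joint_pos"].round(3),o["eef_pos"],np.round(i["pose"],4).tolist(),i["vertical_fov"],i["cx"],i["cy"])
cv2.imwrite("pics/w1.png",im);np.save("w1.npy",i,allow_pickle=True)
print(pix("wrist",[.62,-.163,.228],i))
E
```

```text
[-0.254  0.552  0.741  1.763 -0.003 -1.187] [ 0.61966766 -0.1616217   0.33760016] [[-0.8046, -0.5678, -0.1738, 0.5741], [0.5938, -0.7684, -0.2387, -0.2197], [0.002, -0.2952, 0.9554, 0.4834], [0.0, 0.0, 0.0, 1.0]] 60.561948007131726 323.22843437190267 243.58323678725102
[317.40431598 234.56623637]
```

View pics/w1.png

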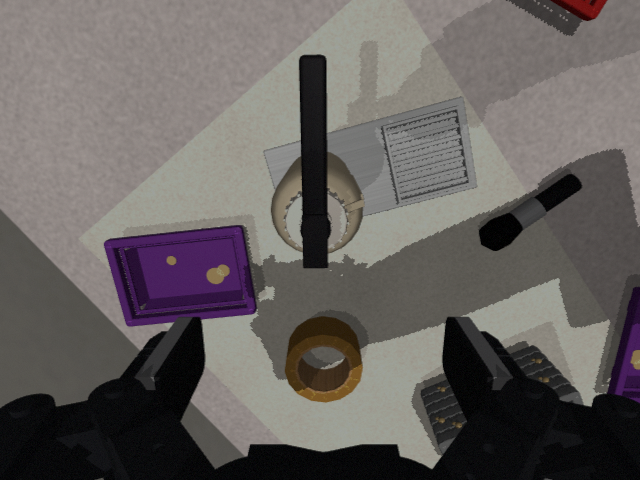

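The wrist picture shows the bar from (312,56) to (315,268), the plate's corners at (265,150), (463,97) and (477,187), and the jar's collar at about (318,222).

```bash
python3 - <<'E'
from h import *
i=np.load("w1.npy",allow_pickle=True).item()
g=lambda u,v,z:onz("w",(u,v),z,i)[:2]
ang=lambda d:np.degrees(np.arctan2(d[1],d[0]))
f,b=g(312.5,57,.228),g(315,268,.226);d=f-b;u=d/np.linalg.norm(d)
ax=b+.022*u;print("L",np.linalg.norm(d),"dir",ang(u),"axis",ax)
k,c1,c2=g(265,150,.005),g(463,97,.005),g(477,187,.005)
print("long",np.linalg.norm(c1-k),ang(c1-k),"w",np.linalg.norm(c1-c2),ang(c1-c2)+90,"front mid",(c1+c2)/2)
for e in(ang(c1-k),): 
  v=np.array([np.cos(np.radians(e)),np.sin(np.radians(e))]);print("axis from plate",(c1+c2)/2-.178*v)
m=(c1+c2)/2-ax;print("axis->front",np.linalg.norm(m),ang(m))
# plate edges fit: mid width direction of tray
t=[g(382,125,.017),g(398,203,.017),g(460,107,.017),g(470,183,.017)]
print("tray",[ang(t[2]-t[0]),ang(t[3]-t[1])])
E
```

```text
L 0.129052608200467 dir -126.14954232973977 axis [ 0.62253046 -0.16266135]
long 0.22695641230105376 158.08298387210624 w 0.1026538563320671 -21.556027898062737 front mid [ 0.4565638  -0.09674637]
axis from plate [ 0.62169893 -0.16318724]
axis->front 0.17857691485827154 158.33910177378561
tray [np.float64(156.18416486603903), np.float64(159.529636470352)]
```

Request:
step_arm --targets "1 0 0 -0.12 0 0 0;1 0 0 -0.12 0 0 0;1 0 0 -0.12 0 0 0;1 0 0 -0.12 0 0 0;1 0 0 -0.12 0 0 0"

```text
clock: 2.23
eef_pos: [0.618, -0.1549, 0.2831]
tool_rot: [-0.453, 0.892, -0.001, 0.001]
ft_force: [-0.0, 0.2, 0.7]
grip_width: 0.0853
grasp_force: 0.0
```

Request:
step_arm --targets "1 0.009 -0.016 -0.05 0 0 0;1 0.009 -0.016 -0.1 0 0 0;1 0.009 -0.016 -0.154 0 0 0;1 0.009 -0.016 -0.154 0 0 0;-0.2 0.009 -0.016 -0.154 0 0 0;-0.4 0.009 -0.016 -0.154 0 0 0;-0.4 0.009 -0.016 -0.154 0 0 0;-0.4 0.009 -0.016 -0.154 0 0 0;-0.4 0.009 -0.016 -0.154 0 0 0"

```text
clock: 2.98
eef_pos: [0.6229, -0.1633, 0.2063]
tool_rot: [-0.452, 0.892, -0.001, 0.001]
ft_force: [-0.2, 0.6, -0.1]
grip_width: 0.0266
grasp_force: 0.0
```

```bash
python3 - <<'E'
from h import *
i=bot.camera_info("wrist");im=bot.camera("wrist")[:,:,::-1].copy()
o=bot.get_obs();print(o["joint_pos"].round(3),o["eef_pos"],o["grip_width"])
cv2.imwrite("pics/w2.png",im)
E
```

```text
[-0.256  0.543  0.388  1.413 -0.    -1.195] [ 0.62260588 -0.16318988  0.20576907] 0.02569308889482106
```

View pics/w2.png

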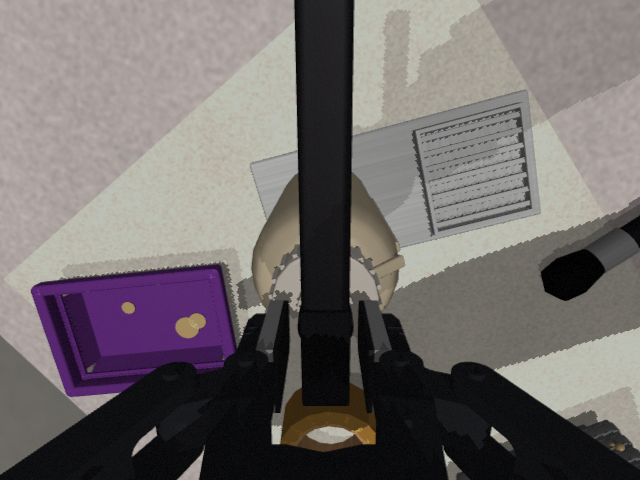

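Fingers straddle the bar centred (gap 285–360, bar 300–350 px). Close and turn.

Request:
step_arm --targets "-1 0 0 0 0 0 0;-1 0 0 0 0 0 0;-1 0 0 0 0 0 0;-1 0 0 0 0 0 0;-1 0 0 0 0 0 -0.1;-1 0 0 0 0 0 -0.2;-1 0 0 0 0 0 -0.3;-1 0 0 0 0 0 -0.4;-1 0 0 0 0 0 -0.5;-1 0 0 0 0 0 -0.6"

```text
clock: 3.87
eef_pos: [0.6224, -0.1632, 0.2053]
tool_rot: [-0.23, 0.973, -0.001, 0.001]
ft_force: [-1.7, 0.0, 5.0]
grip_width: 0.0146
grasp_force: 60.3
```

Request:
step_arm --targets "-1 0 0 0 0 0 -0.1;-1 0 0 0 0 0 -0.2;-1 0 0 0 0 0 -0.3;-1 0 0 0 0 0 -0.4;-1 0 0 0 0 0 -0.5;-1 0 0 0 0 0 -0.6;-1 0 0 0 0 0 -0.7;-1 0 0 0 0 0 -0.8;-1 0 0 0 0 0 -0.9;-1 0 0 0 0 0 -1"

```text
clock: 4.7
eef_pos: [0.6224, -0.1637, 0.2053]
tool_rot: [0.16, 0.987, -0.001, 0.001]
ft_force: [-0.6, -0.8, 4.9]
grip_width: 0.015
grasp_force: 60.3
```

Request:
step_arm --targets "-1 0 0 0 0 0 -0.08;-1 0 0 0 0 0 -0.08;-1 0 0 0 0 0 -0.08;-1 0 0 0 0 0 -0.08"

```text
clock: 5.03
eef_pos: [0.6224, -0.1637, 0.2053]
tool_rot: [0.189, 0.982, -0.0, 0.001]
ft_force: [-1.0, -0.2, 5.5]
grip_width: 0.015
grasp_force: 60.3
```

```bash
python3 - <<'E'
from h import *
i=bot.camera_info("wrist");im=bot.camera("wrist")[:,:,::-1].copy()
o=bot.get_obs();print(o["joint_pos"].round(3),o["eef_pos"],o["grip_width"])
cv2.imwrite("pics/w3.png",im);np.save("w3.npy",i,allow_pickle=True)
E
```

```text
[-2.570e-01  5.430e-01  3.870e-01  1.413e+00 -1.000e-03  1.240e-01] [ 0.62238342 -0.16369772  0.20532217] 0.014306835796088163
```

View pics/w3.png

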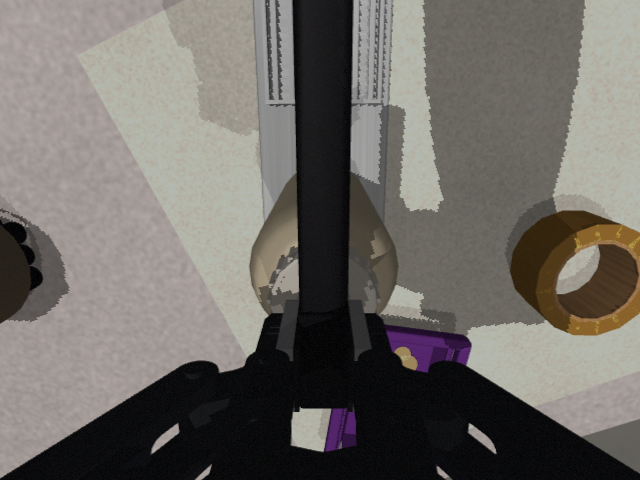

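The bar lies along the middle of the plate and tray (mids at column ~324 for both). Release, rise and check.

Request:
step_arm --targets "0 0 0 0 0 0 0;0 0 0 0 0 0 0;0 0 0 0 0 0 0;0 0 0 0 0 0 0;0 0 0 0.06 0 0 0;0 0 0 0.14 0 0 0;0 0 0 0.22 0 0 0;0 0 0 0.26 0 0 0;0 0 0 0.26 0 0 0;0 0 0 0.26 0 0 0"

```text
clock: 5.92
eef_pos: [0.6227, -0.1632, 0.3359]
tool_rot: [0.189, 0.982, -0.0, 0.002]
ft_force: [0.1, 0.5, -0.4]
grip_width: 0.0427
grasp_force: 0.0
```

```bash
python3 - <<'E'
from h import *
i=bot.camera_info("wrist");im=bot.camera("wrist")[:,:,::-1].copy()
o=bot.get_obs();print(o["joint_pos"].round(3),o["eef_pos"],o["grip_width"])
cv2.imwrite("pics/w4.png",im);np.save("w4.npy",i,allow_pickle=True)
E
```

```text
[-0.256  0.554  0.736  1.753 -0.     0.124] [ 0.62204371 -0.16307338  0.33383046] 0.04285414001355239
```

View pics/w4.png

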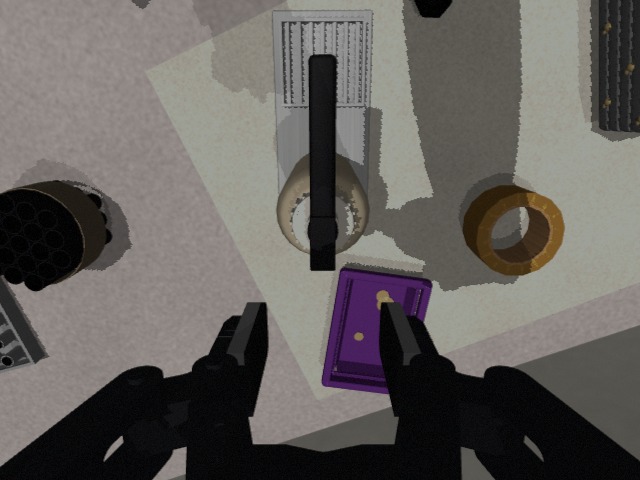

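The spout at column 322 (rows 56–269) lies over the plate's midline (front corners (274,11) and (372,11)).

```bash
python3 - <<'E'
from h import *
i=np.load("w4.npy",allow_pickle=True).item()
g=lambda u,v,z:onz("w",(u,v),z,i)[:2]
ang=lambda d:np.degrees(np.arctan2(d[1],d[0]))
f,b=g(322,56,.228),g(322.5,269,.226);u=(f-b)/np.linalg.norm(f-b);ax=b+.022*u
m=(g(274,11,.005)+g(372,11,.005))/2;m2=(g(277,150,.005)+g(370.5,150,.005))/2
print("spout",ang(u),ax,"front",ang(m-ax),ang(m-m2),np.linalg.norm(m-ax),"outlet",ax+.1*u)
E
```

```text
spout 158.23827656520876 [ 0.62170785 -0.16297574] front 158.03086468654212 158.48273894338553 0.17658672475894252 outlet [ 0.52883448 -0.12590099]
```

Request:
step_arm --targets "0 -0.05 0.2 0 0 0 0.13;0 -0.1 0.4 0 0 0 0.267;0 -0.15 0.64 -0.1 0 0 0.267;0 -0.15 0.64 -0.14 0 0 0.267;0 -0.15 0.64 -0.14 0 0 0.267;0 -0.15 0.64 -0.14 0 0 0.267;0 -0.15 0.64 -0.14 0 0 0.267;0 -0.15 0.64 -0.14 0 0 0.267;0 -0.15 0.64 -0.14 0 0 0.267;0 -0.15 0.64 -0.14 0 0 0.267"

```text
clock: 6.8
eef_pos: [0.5443, 0.1591, 0.2609]
tool_rot: [0.083, 0.997, -0.001, -0.003]
ft_force: [0.0, 0.3, -0.1]
grip_width: 0.0424
grasp_force: 0.0
```

Request:
step_arm --targets "0 0 0 0 0 0 0;0 0 0 0 0 0 0;0 0 0 0 0 0 0"

```text
clock: 7.05
eef_pos: [0.5475, 0.1554, 0.2644]
tool_rot: [0.087, 0.996, -0.0, 0.0]
ft_force: [0.2, 0.4, -0.1]
grip_width: 0.0424
grasp_force: 0.0
```

```bash
python3 - <<'E'
from h import *
i=bot.camera_info("wrist");im=bot.camera("wrist")[:,:,::-1].copy()
o=bot.get_obs();print(o["joint_pos"].round(3),o["eef_pos"],o["grip_width"])
cv2.imwrite("pics/w5.png",im);np.save("w5.npy",i,allow_pickle=True)
E
```

```text
[ 0.277  0.371  0.271  1.47  -0.     0.45 ] [0.54756555 0.15538652 0.26455022] 0.04286689255787644
```

View pics/w5.png

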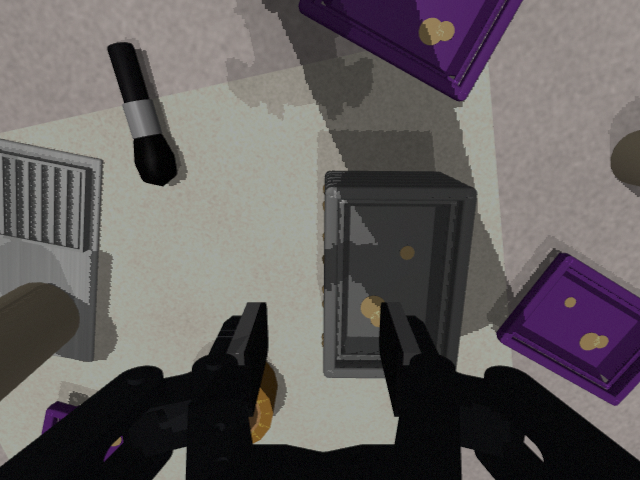

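The picture shows the top dish's corner0 (-x -y) at (327,188), corner3 at (476,190), corner1 at (325,376).

```bash
python3 - <<'E'
from h import *
i=np.load("w5.npy",allow_pickle=True).item()
P=np.array([onz("w",p,.115,i)[:2] for p in[(327,189),(325,376),(476,191)]])
ang=lambda d:np.degrees(np.arctan2(d[1],d[0]))
a=P[1]-P[0];b=P[2]-P[0];print(P.round(4),np.linalg.norm(a),ang(a),np.linalg.norm(b),ang(b)-90,"centre",P[0]+(a+b)/2)
t=np.radians(-9.8);x=np.array([np.cos(t),np.sin(t)]);y=np.array([-x[1],x[0]]);print(P[0]+.08*x+.055*y,"G",P[0]+.028*x+.005*y)
E
```

```text
[[0.5228 0.1628]
 [0.6762 0.1345]
 [0.5427 0.2679]] 0.15605768567851597 -10.436501510316317 0.10704752521804717 -10.754655539858803 centre [0.60947703 0.20120053]
[0.61094549 0.20333216] G [0.5511938  0.16291266]
```

Request:
step_arm --targets "0 0.003 0.011 -0.08 0 0 0;0 0.003 0.011 -0.16 0 0 0;0 0.003 0.011 -0.24 0 0 0;0 0.003 0.011 -0.3 0 0 0;0 0.003 0.011 -0.31 0 0 0;0 0.003 0.011 -0.31 0 0 0;0 0.003 0.011 -0.31 0 0 0;-0.3 0.003 0.011 -0.31 0 0 0;-0.4 0.003 0.011 -0.31 0 0 0;-0.4 0.003 0.011 -0.31 0 0 0"

```text
clock: 7.93
eef_pos: [0.55, 0.1628, 0.1116]
tool_rot: [0.085, 0.996, 0.001, 0.002]
ft_force: [-0.4, 0.0, 0.6]
grip_width: 0.0257
grasp_force: 0.0
```

```bash
python3 - <<'E'
from h import *
im=bot.camera("wrist")[:,:,::-1].copy()
o=bot.get_obs();print(o["eef_pos"],o["grip_width"],o["ft_force"])
cv2.imwrite("pics/w6.png",im)
E
```

```text
[0.5495725  0.16276022 0.11115987] 0.02580202465539327 [-0.56040395  0.49867363  0.89249069]
```

View pics/w6.png

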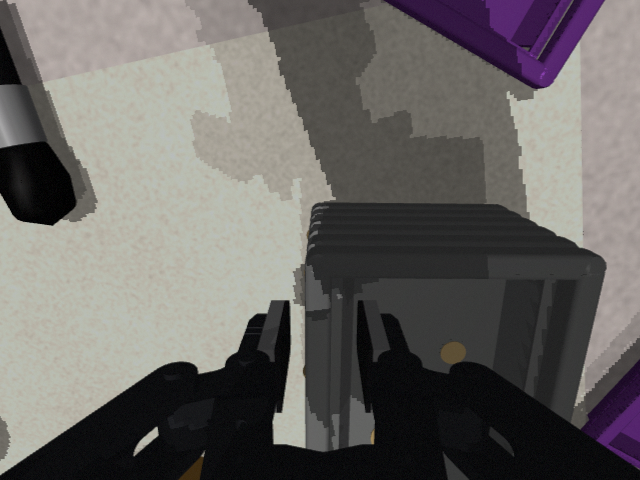

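Rim at columns 306–333 stands between the finger tips (289–358). Lower with a 1 mm correction, then pinch.

Request:
step_arm --targets "-0.4 0 -0.002 -0.01 0 0 0;-0.4 0 -0.002 -0.019 0 0 0;-0.4 0 -0.002 -0.019 0 0 0;-0.4 0 -0.002 -0.019 0 0 0"

```text
clock: 8.32
eef_pos: [0.5478, 0.1613, 0.0991]
tool_rot: [0.085, 0.996, -0.0, -0.001]
ft_force: [-1.0, 0.4, 0.1]
grip_width: 0.0257
grasp_force: 0.0
```

Request:
step_arm --targets "-0.4 0 0 0.007 0 0 0;-0.4 0 0 0.007 0 0 0;-0.4 0 0 0.007 0 0 0"

```text
clock: 8.57
eef_pos: [0.5488, 0.1616, 0.1037]
tool_rot: [0.085, 0.996, 0.0, 0.0]
ft_force: [0.3, 0.6, -0.3]
grip_width: 0.0258
grasp_force: 0.0
```

Request:
step_arm --targets "-1 0 0 -0.002 0 0 0;-1 0 0 -0.002 0 0 0;-1 0 0 -0.002 0 0 0;-1 0 0 -0.002 0 0 0;-1 0 0 -0.002 0 0 0;-1 0 0 -0.002 0 0 0"

```text
clock: 9.07
eef_pos: [0.5487, 0.1613, 0.1026]
tool_rot: [0.086, 0.996, -0.0, 0.0]
ft_force: [-0.0, -0.1, 2.4]
grip_width: 0.0084
grasp_force: 60.6
```

Request:
step_arm --targets "-1 0.0002 0.0003 0.004 -0.0116 0.0112 0;-1 0.0005 0.0005 0.008 -0.0233 0.0224 0;-1 0.0007 0.0008 0.012 -0.035 0.0336 0;-1 0.001 0.001 0.016 -0.0466 0.0448 0;-1 0.0012 0.0013 0.02 -0.058 0.056 0;-1 0.0014 0.0016 0.024 -0.07 0.067 0;-1 0.0017 0.0018 0.028 -0.0815 0.0785 0;-1 0.002 0.002 0.032 -0.093 0.09 0;-1 0.0022 0.0023 0.036 -0.105 0.101 0;-1 0.0024 0.0026 0.04 -0.1164 0.1121 0"

```text
clock: 9.9
eef_pos: [0.5496, 0.1627, 0.1226]
tool_rot: [0.085, 0.994, -0.05, -0.04]
ft_force: [0.2, -2.4, -2.3]
grip_width: 0.0081
grasp_force: 60.1
```

Request:
step_arm --targets "-1 0 0 0 0 0 0;-1 0 0 0 0 0 0;-1 0 0 0 0 0 0"

```text
clock: 10.15
eef_pos: [0.5496, 0.1627, 0.1224]
tool_rot: [0.085, 0.994, -0.049, -0.04]
ft_force: [-0.2, -1.5, -0.5]
grip_width: 0.0081
grasp_force: 60.1
```

```bash
python3 - <<'E'
from h import *
o=bot.get_obs();print(o["eef_pos"],o["tool_rot"],o["grip_width"],o["ft_force"],o["ft_torque"])
s=bot.camera("scene")[:,:,::-1][240:400,300:460];w=bot.camera("wrist")[:,:,::-1]
c=np.zeros((400,800,3),np.uint8);c[:,:400]=cv2.resize(s,(400,400),interpolation=cv2.INTER_CUBIC);c[:300,400:]=cv2.resize(w,(400,300))
cv2.imwrite("pics/c7.png",c)
E
```

```text
[0.54963536 0.16271212 0.12239414] [ 0.08523005  0.99434579 -0.04921984 -0.03987104] 0.008135933161930634 [-0.23579287 -1.5312537  -0.47968733] [-0.42353906 -0.11402779 -0.13369305]
```

View pics/c7.png

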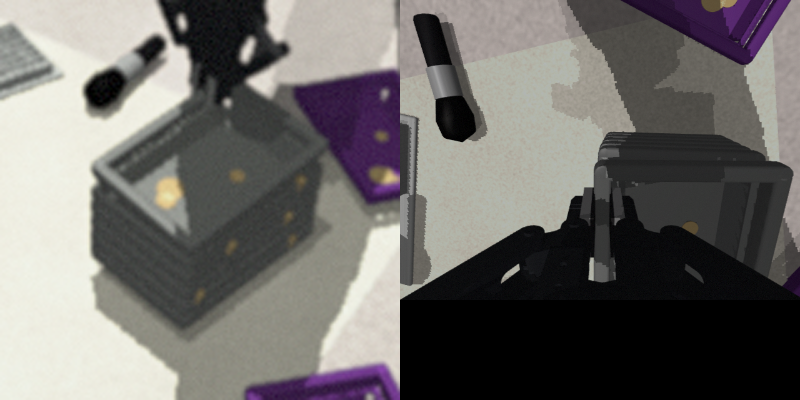

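The left half shows the top dish tilted, with its near corner (190,240) still on the stack and the gripped corner raised. Lift on, then level.

Request:
step_arm --targets "-1 0 0 0.01 0 0 0;-1 0 0 0.02 0 0 0;-1 0 0 0.03 0 0 0;-1 0 0 0.04 0 0 0;-1 0 0 0.05 0 0 0;-1 0 0 0.07 0 0 0;-1 0 0 0.1 0 0 0;-1 0 0 0.14 0.058 -0.056 0;-1 0 0 0.18 0.116 -0.112 0;-1 0 0 0.2 0.116 -0.112 0"

```text
clock: 11.08
eef_pos: [0.5498, 0.1621, 0.2264]
tool_rot: [0.086, 0.996, 0.001, 0.003]
ft_force: [0.5, -0.8, -0.6]
grip_width: 0.008
grasp_force: 60.0
```

Request:
step_arm --targets "-1 0 0 0 0 0 0;-1 0 0 0 0 0 0;-1 0 0 0 0 0 0"

```text
clock: 11.33
eef_pos: [0.5493, 0.1629, 0.2212]
tool_rot: [0.085, 0.996, -0.001, -0.001]
ft_force: [-0.3, -0.2, -3.2]
grip_width: 0.0081
grasp_force: 60.0
```

```bash
python3 - <<'E'
from h import *
o=bot.get_obs();print(o["joint_pos"].round(3),o["eef_pos"],o["tool_rot"],o["grip_width"],o["ft_force"],o["ft_torque"])
i=bot.camera_info("wrist");np.save("w8.npy",i,allow_pickle=True)
s=bot.camera("scene")[:,:,::-1][190:370,300:460];w=bot.camera("wrist")[:,:,::-1]
cv2.imwrite("pics/w8.png",w);cv2.imwrite("pics/s8.png",s)
c=np.zeros((450,800,3),np.uint8);c[:,:400]=cv2.resize(s,(400,450),interpolation=cv2.INTER_CUBIC);c[:300,400:]=cv2.resize(w,(400,300))
cv2.imwrite("pics/c8.png",c)
E
```

```text
[ 2.890e-01  3.930e-01  1.920e-01  1.373e+00 -1.000e-03  4.590e-01] [0.54927804 0.16288729 0.22120762] [ 8.52186823e-02  9.96361327e-01 -7.31024775e-04 -1.16080083e-03] 0.008060092409036374 [-0.34562822 -0.16571462 -3.23648815] [-0.11640757  0.08630501 -0.00156653]
```

View pics/c8.png

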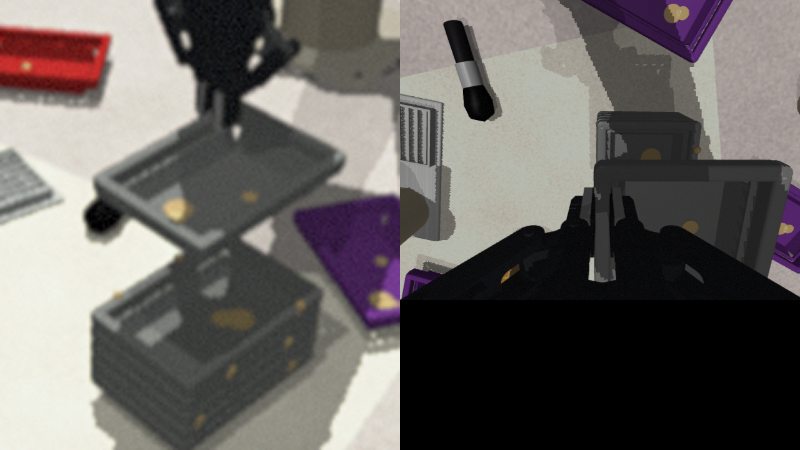

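One dish only is lifted, roughly level, and the rest of the stack stands in place. Now carry it to the front of the jar.

Request:
step_arm --targets "-1 -0.015 -0.015 0 0 0 -0.01;-1 -0.045 -0.045 0 0 0 -0.03;-1 -0.08 -0.08 -0.01 0 0 -0.06;-1 -0.12 -0.12 -0.02 0 0 -0.1;-1 -0.16 -0.16 -0.035 0 0 -0.14;-1 -0.2 -0.2 -0.05 0 0 -0.18;-1 -0.24 -0.24 -0.065 0 0 -0.22;-1 -0.27 -0.27 -0.08 0 0 -0.24;-1 -0.29 -0.29 -0.088 0 0 -0.255;-1 -0.3 -0.3 -0.09 0 0 -0.258"

```text
clock: 12.27
eef_pos: [0.3969, 0.0118, 0.1756]
tool_rot: [0.186, 0.982, -0.001, -0.002]
ft_force: [-0.3, 0.7, -2.5]
grip_width: 0.0082
grasp_force: 60.0
```

Request:
step_arm --targets "-1 0 -0.02 0 0 0 0;-1 0 -0.05 0 0 0 0;-1 0 -0.09 0 0 0 0;-1 0 -0.13 0 0 0 0;-1 0 -0.17 0 0 0 0;-1 0 -0.21 0 0 0 0;-1 0 -0.25 0 0 0 0;-1 0 -0.28 0 0 0 0;-1 0 -0.305 0 0 0 0;-1 0 -0.305 0 0 0 0"

```text
clock: 13.1
eef_pos: [0.4004, -0.1415, 0.177]
tool_rot: [0.187, 0.982, -0.001, -0.0]
ft_force: [0.2, 0.6, -1.7]
grip_width: 0.008
grasp_force: 60.0
```

Request:
step_arm --targets "-1 0 0 0 0 0 0;-1 0 0 0 0 0 0;-1 0 0 0 0 0 0;-1 0 0 0 0 0 0"

```text
clock: 13.43
eef_pos: [0.3997, -0.139, 0.1772]
tool_rot: [0.185, 0.983, -0.0, -0.0]
ft_force: [0.6, -0.5, -2.3]
grip_width: 0.0082
grasp_force: 60.0
```

```bash
python3 - <<'E'
from h import *
o=bot.get_obs();print(o["joint_pos"].round(3),o["eef_pos"],o["tool_rot"],o["grip_width"],o["ft_force"],o["ft_torque"])
s=bot.camera("scene")[:,:,::-1];w=bot.camera("top")[:,:,::-1]
cv2.imwrite("pics/s9.png",s);cv2.imwrite("pics/t9.png",w)
c=np.zeros((400,800,3),np.uint8);c[:,:400]=cv2.resize(s[150:310,190:350],(400,400),interpolation=cv2.INTER_CUBIC);c[:,400:]=cv2.resize(w[195:355,300:460],(400,400),interpolation=cv2.INTER_CUBIC)
cv2.imwrite("pics/c9.png",c)
E
```

```text
[-0.335  0.124 -0.284  1.163 -0.     0.038] [ 0.39972565 -0.13902489  0.17724164] [ 1.85062838e-01  9.82726674e-01 -2.83088054e-05 -1.69854787e-04] 0.008241647091290338 [ 0.61579482 -0.46630734 -2.33877846] [-0.02409308  0.18856677  0.0058453 ]
```

View pics/c9.png

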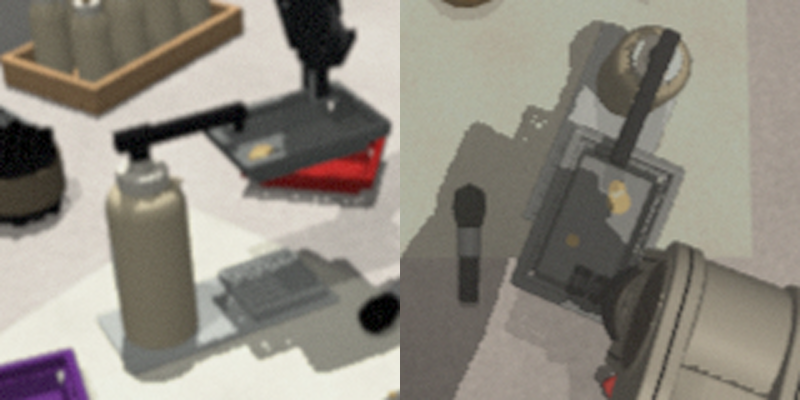

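The scene half shows the dish level by eye, its corners at (257,178), (390,132), (207,130), with the spout outlet already above its jar end. In the top half its corners are at (575,125), (690,165), (520,290). Compare these by triangulation for level.

```bash
python3 - <<'E'
from h import *
o=bot.get_obs();e=o["eef_pos"]
t=np.radians(-21.5);x=np.array([np.cos(t),np.sin(t)]);y=np.array([-x[1],x[0]])
c=e[:2]+.0523*x+.0495*y;print("centre",c)
for n,l,s,tp in[("c2",(79,54),(257,178),(575,125)),("c1",(79,-54),(207,130),(690,165)),("c3",(-79,54),(390,132),(520,290))]:
    w=[*(c+l[0]*x/1e3+l[1]*y/1e3),e[2]+.0124]
    sp=np.array([190+s[0]/2.5,150+s[1]/2.5]);tt=np.array([300+(tp[0]-400)/2.5,195+tp[1]/2.5])
    a,d=ray("scene",sp);b,f=ray("top",tt)
    k=np.linalg.lstsq(np.c_[d,-f],b-a,rcond=None)[0];m=(a+d*k[0]+b+f*k[1])/2
    print(n,np.round(w,4),"tri",m.round(4),"gap",np.linalg.norm(a+d*k[0]-b-f*k[1]).round(4),"dpx",(sp-pix("scene",w)).round(1),(tt-pix("top",w)).round(1))
# nozzle / outlet predicted
print(pix("top",[.529,-.126,.2]))
E
```

```text
centre [ 0.46649508 -0.11229338]
c2 [ 0.5598 -0.091   0.1897] tri [ 0.5567 -0.0859  0.1747] gap 0.0086 dpx [4.8 5.9] [-1.3  0.7]
c1 [ 0.5202 -0.1915  0.1897] tri [ 0.5197 -0.19    0.1748] gap 0.0163 dpx [4.4 5.9] [ 1.  -1.7]
c3 [ 0.4128 -0.0331  0.1897] tri [ 0.4049 -0.041   0.17  ] gap 0.0021 dpx [-0.4  4.9] [3.4 2.9]
[386.96281838 257.7935624 ]
```

```bash
python3 - <<'E'
from h import *
u=np.array([np.cos(np.radians(158.2)),np.sin(np.radians(158.2))]);n=np.array([-u[1],u[0]]);ax=np.array([.622,-.163])
S=lambda x,y:np.array([190+x/2.5,150+y/2.5])
# bar front end top edge centre / bar back end, tray front corners, from the c9 crop
for nm,p,z,s in[("bar front top",ax+.108*u,.228,(245,104)),("bar back top",ax-.022*u,.228,(118,132)),("tray +y front? far",ax+.178*u-.052*n,.005,(334,290)),("jar shoulder",ax,.19,(146,182))]:
    print(nm,(S(*s)-pix("scene",[*p,z])).round(1))
# red dish centre of image not needed; measure rim tilt from line directions in scene
s=cv2.imread("pics/s9.png");
t=np.radians(-21.5);x=np.array([np.cos(t),np.sin(t)]);y=np.array([-x[1],x[0]]);c=np.array([.4665,-.1123])
for th in(-4,-2,0,2,4):   # droop of +x end
  L=[]
  for l in[(79,54),(-79,54),(79,-54)]:
    L.append(pix("scene",[*(c+l[0]*x/1e3+l[1]*y/1e3),.1897-(l[0]+52)/1e3*np.sin(np.radians(th))]))
  a,b=L[1]-L[0],L[2]-L[0];print("droop",th,"edge slopes",np.degrees(np.arctan2(a[1],a[0])).round(1),np.degrees(np.arctan2(b[1],b[0])).round(1))
g=cv2.cvtColor(s,cv2.COLOR_BGR2GRAY)
l=cv2.createLineSegmentDetector().detect(g[175:235,265:355])[0][:,0]+[265,175,265,175]
for q in l:
  if np.hypot(q[2]-q[0],q[3]-q[1])>12: print(q.round(1),np.degrees(np.arctan2(q[3]-q[1],q[2]-q[0])).round(1))
E
```

```text
bar front top [0.1 1.3]
bar back top [ 1.9 -1.7]
tray +y front? far [-2.5 -2.8]
jar shoulder [2.  6.2]
droop -4 edge slopes -12.8 -136.0
droop -2 edge slopes -14.7 -135.8
droop 0 edge slopes -16.6 -135.7
droop 2 edge slopes -18.5 -135.5
droop 4 edge slopes -20.3 -135.3
[281.9 198.4 265.  203.5] 163.0
[265.  195.9 285.  190.2] -15.9
[286.5 219.9 270.1 202.3] -133.1
[346.7 198.8 341.4 212.2] 111.8
[322.7 181.2 345.9 198.2] 36.1
[289.8 191.9 311.4 185.2] -17.1
[337.1 230.6 287.1 226.8] -175.7
[343.3 215.1 339.1 232.8] 103.1
[288.9 215.9 304.2 212.3] -13.5
[299.3 204.1 287.  207.4] 165.0
[303.1 219.4 336.9 220.8] 2.4
[335.7 214.8 320.6 213.3] -174.3
[310.8 209.9 327.  204.9] -17.3
```

```bash
python3 - <<'E'
from h import *
w=bot.camera("wrist")[:,:,::-1]
a=cv2.imread("pics/c7.png",0)[:300,400:];b=cv2.imread("pics/c8.png",0)[:300,400:];d=cv2.cvtColor(cv2.resize(w,(400,300)),cv2.COLOR_BGR2GRAY)
for n,im in(("peel",a),("lift",b),("now",d)):
  l=cv2.createLineSegmentDetector().detect(im[140:290,190:400])[0][:,0]+[190,140,190,140]
  print(n,sorted([(q*1.6).round(1).tolist() for q in l if np.hypot(q[2]-q[0],q[3]-q[1])>30],key=lambda q:q[0]))
E
```

```text
peel [[311.3, 301.0, 310.7, 407.0], [334.5, 411.0, 334.2, 289.0], [339.5, 301.0, 341.6, 357.0], [448.4, 362.1, 545.9, 419.5], [502.8, 389.0, 518.4, 292.9], [509.0, 291.2, 415.0, 290.0], [531.9, 224.9, 582.0, 246.8], [548.1, 416.8, 573.8, 292.7], [561.1, 293.0, 538.2, 409.2], [583.5, 353.1, 567.2, 427.1], [591.0, 266.2, 519.0, 265.9], [609.0, 356.5, 588.3, 440.8], [628.3, 279.3, 611.7, 345.7]]
lift [[311.6, 303.0, 310.9, 407.0], [334.8, 411.0, 333.3, 311.0], [339.0, 299.0, 342.3, 358.9], [446.3, 360.9, 543.5, 418.1], [477.0, 254.8, 559.0, 254.5], [491.0, 289.0, 363.0, 289.1], [502.6, 388.9, 518.2, 290.9], [560.9, 291.0, 537.6, 411.1], [585.7, 341.2, 566.7, 428.9], [599.0, 264.4, 495.0, 264.3]]
now [[311.3, 301.0, 310.7, 407.0], [317.0, 254.6, 509.0, 254.6], [333.6, 341.0, 334.7, 289.0], [335.1, 408.9, 333.5, 343.0], [339.3, 301.0, 342.1, 358.9], [444.5, 359.9, 616.9, 461.2], [457.0, 289.2, 363.0, 289.6], [481.0, 264.3, 317.0, 264.5], [502.5, 388.9, 518.0, 290.8], [560.7, 290.9, 537.7, 411.1], [567.4, 252.3, 623.1, 260.3], [596.9, 293.0, 567.2, 427.0], [615.0, 264.2, 487.0, 264.2], [628.9, 272.5, 588.0, 439.7]]
```

```bash
python3 - <<'E'
from h import *
i=bot.camera_info("wrist");z=bot.get_obs()["eef_pos"][2]+.0124
g=lambda u,v:onz("w",(u,v),z,i)[:2]
R=[g(628.9,272.5),g(588,439.7)];I=[g(502.5,388.9),g(518,290.8)];L=[g(311.3,301),g(310.7,407)];F=[g(317,264.5),g(615,264.2)]
for n,q in(("R",R),("L",L),("F",F)):d=q[1]-q[0];print(n,np.round(q,4).tolist(),np.degrees(np.arctan2(d[1],d[0])).round(2))
t=np.radians(-21.5);y=np.array([-np.sin(t),np.cos(t)]);print([(p@y-L[0]@y).round(4) for p in R+L])
E
```

```text
R [[0.4151, -0.0327], [0.4803, -0.0589]] -21.88
L [[0.3854, -0.1378], [0.4264, -0.1545]] -22.19
F [[0.3735, -0.1309], [0.4103, -0.0366]] 68.67
[np.float64(0.1087), np.float64(0.1083), np.float64(0.0), np.float64(-0.0005)]
```

The dish edges measured by wrist camera are parallel and 108.5 mm apart, so it is level. Last move is 30 mm forward, under the outlet.

Request:
step_arm --targets "-1 0.01 0 0 0 0 0;-1 0.02 0 0 0 0 0;-1 0.03 0 0 0 0 0;-1 0.04 0 0 0 0 0;-1 0.05 0 0 0 0 0;-1 0.06 0 0 0 0 0;-1 0.06 0 0 0 0 0;-1 0.06 0 0 0 0 0;-1 0.06 0 0 0 0 0;-1 0.06 0 0 0 0 0"

```text
clock: 14.42
eef_pos: [0.4294, -0.1397, 0.1772]
tool_rot: [0.186, 0.983, -0.0, -0.0]
ft_force: [-0.2, 0.3, -1.7]
grip_width: 0.0082
grasp_force: 60.0
```

```bash
python3 - <<'E'
from h import *
o=bot.get_obs();print(o["clock"],o["eef_pos"],o["tool_rot"].round(4),o["grip_width"],o["grasp_force"],o["ft_force"],o["joint_vel"].round(3))
t=np.radians(-21.8);x=np.array([np.cos(t),np.sin(t)]);y=np.array([-x[1],x[0]]);c=o["eef_pos"][:2]+.0523*x+.0495*y
d=np.array([.529,-.126])-c;print("outlet in dish",d@x,d@y,"gap to rim",.2-o["eef_pos"][2]-.0124)
# spout undisturbed: black bar axis in the top view
m=cv2.inRange(bot.camera("top"),(0,0,0),(50,50,50));u=np.array([-.9285,.3714]);ax=np.array([.622,-.163])
a,b=pix("top",[*(ax-.022*u),.228]),pix("top",[*(ax+.06*u),.228]);n=np.array([-(b-a)[1],(b-a)[0]])/np.linalg.norm(b-a)
for f in(.1,.4,.7,1):
  p=a+f*(b-a);h=[k for k in np.arange(-9,9,.5) if m[tuple(np.round(p+k*n).astype(int)[::-1])]];print(f,np.mean(h),len(h)/2)
E
```

```text
14.4167 [ 0.42936271 -0.13970803  0.17722873] [ 1.858e-01  9.826e-01 -2.000e-04 -3.000e-04] 0.008186623814053077 59.974679946899414 [-0.24983419  0.32900682 -1.71697409] [-0.002 -0.002 -0.    -0.002  0.001  0.001]
outlet in dish 0.03512108986431675 0.00022979528657981509 gap to rim 0.010371268260924544
0.1 nan 0.0
0.4 nan 0.0
0.7 nan 0.0
1 nan 0.0
  return _methods._mean(a, axis=axis, dtype=dtype,
  ret = ret.dtype.type(ret / rcount)
```

No contact force on the dish, the outlet is 35 mm inside its centre line, and there is a 10 mm gap to the rim. The last spout check found no pixels because the colour threshold was too low. The previous view showed the spout in line, and nothing has touched it since. Handing in.

```bash
python3 -c "
from workcell import bot
print(bot.job_done())"
```

```text
the job is handed in; nothing more can be done
None
```

The job is handed in with no verdict returned: by my measurements the spout is in line over the tray and the top dish, peeled corner-first, is held level 10 mm under the outlet with the other dishes still stacked, but I viewed 13 pictures against the limit of 10, and my last spout check found no pixels, so its alignment rests on the view just before the final 30 mm move.

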